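# Clamp the hanging rail with its U-bolt

## Task

In this pastry kitchen the steel rail for hanging panettoni lies across two saddles, and one saddle still lacks its clamp. Take the wide U-bolt with the green grip from its white block and put it over the rail at the free saddle, one leg on each side and through both holes, fully home so that both washers rest on the saddle; let go of it there. Leave the narrow U-bolt with the orange grip standing in its block.

Things in the scene. Friction and masses are not known exactly. Their poses are not given: they have to be found in the camera images.
- wide_ubolt: Loose steel U-bolt, upright in a white block 55 mm high. Two 8 mm legs 90 mm apart (centres), round arch, a 40 mm washer on each leg; legs reach 45 mm below the washers. Green grip on the arch, to pinch from above: 44 mm along x, 12 mm thick along y, 49 to 87 mm above the origin. Origin: midway between the legs, level with the washers' undersides. x: leg to leg, z: up; symmetric. About 0.25 kg.
- free_saddle (a point): On the fixed stand's free saddle: midway between its holes, on the plate's upper face (75 mm above the table). x: hole to hole, y: along the rail, z: up. Holes 25 mm across at x = -45 and +45 mm; plate 8 mm thick, open beneath. The 32 mm rail lies on the plate along y (top 32 mm above here). The other saddle, at y = -260 mm, already has such a green U-bolt, fixed, its top 87 mm above its plate.
- narrow_ubolt: Not to be used: like the wide U-bolt and of the same height, but with an orange grip, legs only 54 mm apart and 28 mm washers; it stands in its own white block (150 x 56 mm, 55 mm high). Origin midway between the legs, level with the washers' undersides; x: leg to leg, z: up.
Not all that is in view belongs to the job. What is shaped like the wide_ubolt but pink is not meant.

How it is judged:
By the outcome, as a careful person would: the job done as asked, in the order asked, and still so for the second after the job is handed in, with the robot touching nothing.
It also fails if it takes over 45 s, if anything falls off the work surface, if the arm or the gripper's body presses on something with over 40 N, if the wrist force passes 120 N, or if a joint passes its speed limit or range.

## Robot

A 6-joint arm with a two-finger parallel gripper is mounted at the origin on the work surface. World frame = base frame: x ahead of the robot, y to its left, z up, the work surface at z = 0. Lengths are in m, angles in rad, forces in N, time in s.
With the tool pointing down it reaches from about 0.375 to 0.975 m from the base axis. Payload 3.8 kg.
Tool frame: the origin (TCP) lies midway between the tips of the shut fingers; the grasp point (between the pads) lies 19 mm behind it; x points along the fingers, y is the direction in which the jaws open and shut, and the axes are right-handed (so a half turn about x gives the same grasp; the last joint's range is limited). The gripper opens to 88 mm and grips with 3 to 60 N. Pads are 18 mm wide; open, the fingers measure 123 mm over their backs; the gripper's body (75 mm by 187 mm) begins 45 mm behind the grasp point.
Start: joints at [-1.166, 0.264, 1.604, -0, 1.274, -0.037], TCP at [0.289, -0.61, 0.239] pointing down, gripper open.
Joint ranges: [-2.63, 2.63], [-0.94, 2.18], [0.31, 2.57], [-1.31, 4.45], [0, 2.66], [-2.55, 2.55]. Speed limits (rad/s): [2.57, 2.57, 3.14, 3.14, 3.14, 3.14].

## Interface

Orientations are given as a rotation vector (axis times angle).
In Python, from cell import manip, inverse_kinematics, cams, order gives the robot as it stands. Calls block until the motion is done:
- manip.move_pose(position, orientation): joint-space move of the TCP to a pose.
- manip.move_linear(position, rate=0.15, rot=None): straight line of the TCP; rot=None keeps the orientation; rate is the mean speed in m/s.
- manip.set_joints(angles): joint-space move.
- manip.set_gripper(opening, force=None): finger opening in m; force is the grip in N (None keeps the last); returns when the fingers have stopped.
- manip.dwell(seconds).
- inverse_kinematics(position, orientation): joint angles nearest the present ones, or None.
- manip.state(): the state.
- cams.capture(name): name is "scene" or "side" or "wrist"; returns a dict with "image" (384x512x3 uint8, blue, green, red), "z_map" (384x512 float32, m along the optical axis (not along the pixel's ray), 0 where there is no reading), "intrinsics" (3x3 intrinsics, pixels), "position" and "orientation" of the camera in the world; the wrist camera has in their place "T_tool_cam" (4x4, takes a point from camera to tool coordinates, whose origin is the TCP and whose axes are the tool frame's). Camera axes: x right, y down, z forward; pixel columns grow to the right and rows downward; lengths in m; the calibration is good to about 2 mm. A picture is of the moment at which its call begins: read the wrist's pose just before it.
A pose or a line that the arm cannot do raises manip.IKError and nothing moves.
- order.close_job(): hands the job in, once; it reports no verdict.
The state is a dict: "clock": time; "joint_pos": joint angles; "joint_velocities": joint speeds; "tau": joint torques, N m; "tool_pos": TCP position; "tcp_rot": TCP orientation; "contact_force": force on the tool from outside, world axes, zero at the start; "moment": the same for the moment, N m; "gripper_width": finger opening in m.
Only numpy, scipy, OpenCV 4.12 (cv2) and the standard library are available. Lean on these libraries where they do the work, as an engineer would, in place of code of your own. Each camera call takes 0.05 s, during which the arm holds its last target. There are 200 camera calls.

## Working session

There is one attempt and no reset: what is moved stays moved. The work goes in short steps, each a Python script; the robot and the scene stay as the last script left them, time stands still between calls to the robot, and variables do not carry over. Pictures are saved under pics/ and viewed, about 8 in all and at most 12, crops included, and the job is handed in when it is done.

```bash
mkdir -p pics; ls
cat > h.py <<'E'
import numpy as np, cv2
from scipy.spatial.transform import Rotation as R
from cell import manip, inverse_kinematics, cams, order
def campose(c,s=None):
    if 'T_tool_cam' in c:
        T=np.eye(4);T[:3,:3]=R.from_rotvec(s['tcp_rot']).as_matrix();T[:3,3]=s['tool_pos']
        return T@np.array(c['T_tool_cam'])
    T=np.eye(4);o=np.array(c['orientation'])
    T[:3,:3]=o if o.shape==(3,3) else R.from_rotvec(o).as_matrix() if o.size==3 else R.from_quat(o).as_matrix()
    T[:3,3]=c['position'];return T
def cloud(c,s=None):
    K=np.array(c['intrinsics']);z=c['z_map'];v,u=np.mgrid[:z.shape[0],:z.shape[1]]
    P=np.stack([(u-K[0,2])/K[0,0]*z,(v-K[1,2])/K[1,1]*z,z],-1)
    T=campose(c,s);W=P@T[:3,:3].T+T[:3,3];W[z==0]=np.nan;return W
E
python3 - <<'E'
from h import *
for n in('scene','side'):
    c=cams.capture(n);cv2.imwrite(f'pics/{n}.png',cv2.resize(c['image'],(800,600),interpolation=cv2.INTER_CUBIC))
    print(n,c['position'],c['orientation'],c['intrinsics'])
    np.savez(n,im=c['image'],W=cloud(c))
print(manip.state())
E
```

```text
pics
scene [ 0.7531729  -0.27440551  0.97477649] [-2.47359797 -0.78368312  0.23233988] [[494.79525542   0.         258.33881539]
 [  0.         494.79525542 192.94603462]
 [  0.           0.           1.        ]]
side [ 0.21136048 -0.56957703  0.57561069] [-2.11089038  0.31839599 -0.20181616] [[355.82087909   0.         258.00320057]
 [  0.         355.82087909 190.26401361]
 [  0.           0.           1.        ]]
{'clock': 0.1, 'joint_pos': array([-1.16588728e+00,  2.64661304e-01,  1.60522047e+00,  1.54958513e-05,
        1.27370687e+00, -3.68741773e-02]), 'joint_velocities': array([-0.00170085, -0.00228742, -0.00315522,  0.00034184,  0.00096989,
        0.00137554]), 'tau': array([ 2.31589311e-04, -5.03616357e+01, -3.58072400e+01,  7.30383955e-02,
        2.33498588e-02, -4.99568864e-05]), 'tool_pos': array([ 0.28836519, -0.60959887,  0.2375328 ]), 'tcp_rot': array([ 1.97710308,  0.44603628, -1.97781377]), 'contact_force': array([-0.11543988, -0.73430665,  0.4166379 ]), 'moment': array([-0.00211413,  0.0013656 , -0.0325398 ]), 'gripper_width': 0.08805732351226894}
```

View pics/scene.png

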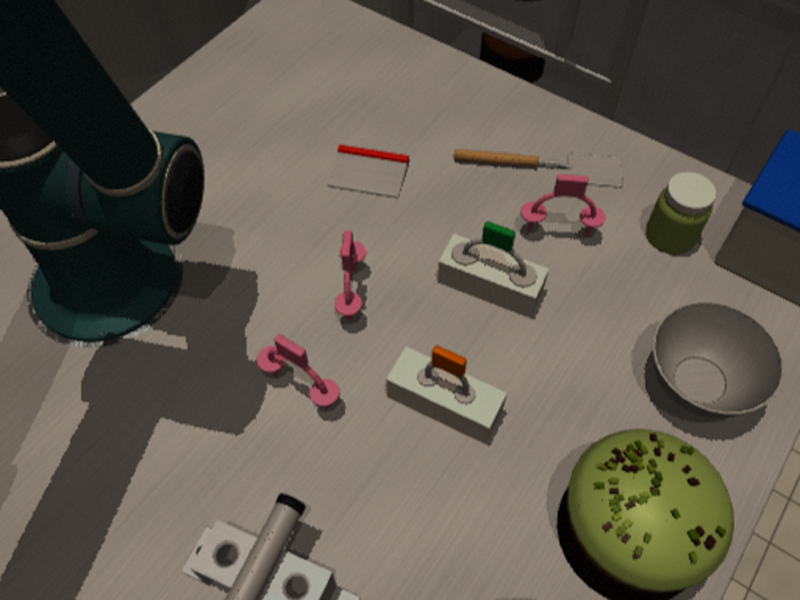

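View pics/side.png

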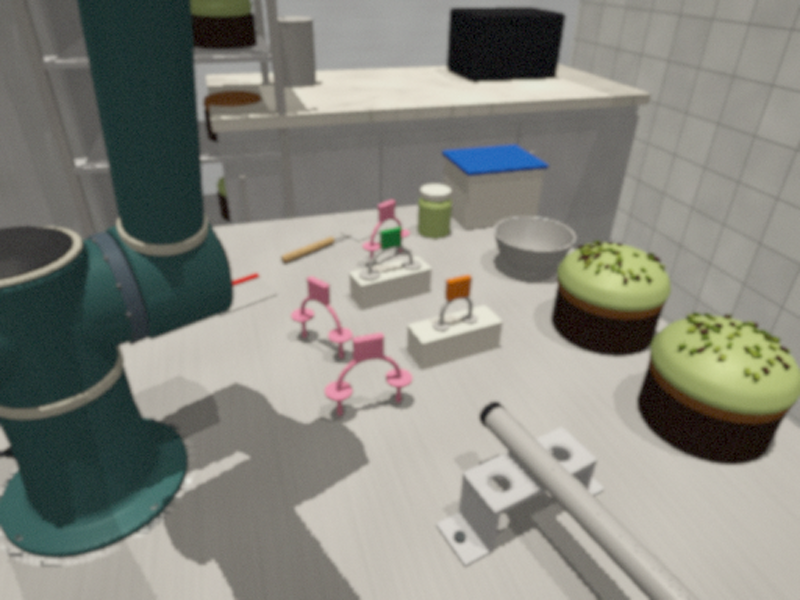

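The scene view shows the green U-bolt at about (498,236), with its block around it. The free saddle's holes are at about (227,553) and (296,585). The side view shows the same saddle at the rail's near end.

Run:
```python
from h import *
d=np.load('scene.npz');im=d['im'].astype(int);W=d['W']
b,g,r=im[...,0],im[...,1],im[...,2]
m=(g>r+40)&(g>b+25)
v,u=np.where(m);k=(u>300)&(u<340)&(v>135)&(v<170)
P=W[v[k],u[k]];P=P[P[:,2]>.08];print('grip',len(P),np.nanmean(P,0),P.min(0),P.max(0))
t=P[P[:,2]>.135];print(len(t),t.mean(0));x=t-t.mean(0);w,V=np.linalg.eigh(np.cov(x[:,:2].T));print(V[:,1],w**.5)
c=cams.capture('scene');T=campose(c);K=c['intrinsics']
def ray(u,v,z):
    q=T[:3,:3]@np.linalg.solve(K,[u,v,1]);return T[:3,3]+q*(z-T[2,3])/q[2]
A=ray(227/1.5625,553/1.5625,.075);B=ray(296/1.5625,585/1.5625,.075);print(A,B,(A+B)/2,np.linalg.norm(A-B))
L=ray(464/1.5625,253/1.5625,.057);Rr=ray(521/1.5625,273/1.5625,.057);print(L,Rr,(L+Rr)/2,np.linalg.norm(L-Rr))
for p in [(205,535),(320,570),(265,540)]: print(W[int(p[1]/1.5625),int(p[0]/1.5625)])
p=manip.state();print(R.from_rotvec(p['tcp_rot']).as_matrix().round(3));print(cams.capture('wrist')['T_tool_cam'].round(3), cams.capture('wrist')['intrinsics'])
```

```text
grip 82 [0.48393411 0.32444225 0.1413427 ] [0.46251237 0.31765648 0.13553354] [0.50406313 0.33201424 0.14457128]
82 [0.48393411 0.32444225 0.1413427 ]
[-0.98746189 -0.1578576 ] [0.00255268 0.01215748]
[ 0.45273902 -0.20483418  0.075     ] [ 0.53966164 -0.18656915  0.075     ] [ 0.49620033 -0.19570167  0.075     ] 0.0888209019132772
[0.43887988 0.31794343 0.057     ] [0.52517365 0.3352019  0.057     ] [0.48202677 0.32657267 0.057     ] 0.08800266232484204
[ 0.39307203 -0.19884896  0.01017707]
[ 0.54939572 -0.15805626  0.0747891 ]
[ 0.48754905 -0.17242822  0.10921641]
[[-0.001  0.428 -0.904]
 [ 0.002 -0.904 -0.428]
 [-1.    -0.002 -0.   ]]
[[ 0.    -0.266  0.964 -0.146]
 [ 1.    -0.    -0.     0.001]
 [ 0.     0.964  0.266 -0.067]
 [ 0.     0.     0.     1.   ]] [[268.13068418   0.         259.22193584]
 [  0.         268.13068418 194.64347545]
 [  0.           0.           1.        ]]
```

```bash
cat >> h.py <<'E'
def rv(yaw,s=1): # yaw = angle of part x axis; jaw along part y
    X=np.array([0,0,-1.]);Y=s*np.array([-np.sin(yaw),np.cos(yaw),0]);return R.from_matrix(np.c_[X,Y,np.cross(X,Y)]).as_rotvec()
def shot(name):
    s=manip.state();c=cams.capture('wrist');cv2.imwrite(f'pics/{name}.png',cv2.resize(c['image'],(800,600),interpolation=cv2.INTER_CUBIC))
    np.savez(name,im=c['image'],W=cloud(c,s),T=campose(c,s),K=c['intrinsics'])
def ray(d,u,v,z):
    T,K=d['T'],d['K'];q=T[:3,:3]@np.linalg.solve(K,[u,v,1]);return T[:3,3]+q*(z-T[2,3])/q[2]
E
python3 - <<'E'
from h import *
y=np.radians(11.5)
for s in(1,-1): print(s,inverse_kinematics([.496,-.196,.3],rv(y,s)),inverse_kinematics([.483,.325,.3],rv(y,s)))
j=inverse_kinematics([.483,.325,.3],rv(y,1)); s=1 if j is not None and abs(j[5])<2.2 else -1
print(s)
manip.move_pose([.496,-.196,.3],rv(y,s));manip.move_linear([.496,-.196,.20]);manip.dwell(.3);shot('w_saddle')
manip.move_linear([.496,-.196,.30],rate=.25)
manip.move_pose([.483,.325,.3],rv(y,s));manip.move_linear([.483,.325,.2]);manip.dwell(.3);shot('w_bolt')
print(manip.state()['clock'],manip.state()['tool_pos'])
E
```

```text
1 [-0.42303363 -0.038895    1.82645283  0.          1.35403482 -2.19454282] [ 5.49505771e-01  5.64477742e-02  1.73033521e+00 -4.44089210e-16
  1.35480967e+00 -1.22200342e+00]
-1 [-4.23033629e-01 -3.88949984e-02  1.82645283e+00 -4.44089210e-16
  1.35403482e+00  9.47049834e-01] [ 5.49505771e-01  5.64477742e-02  1.73033521e+00 -4.44089210e-16
  1.35480967e+00  1.91958923e+00]
1
6.8833 [0.48333875 0.32525067 0.20077393]
```

View pics/w_saddle.png

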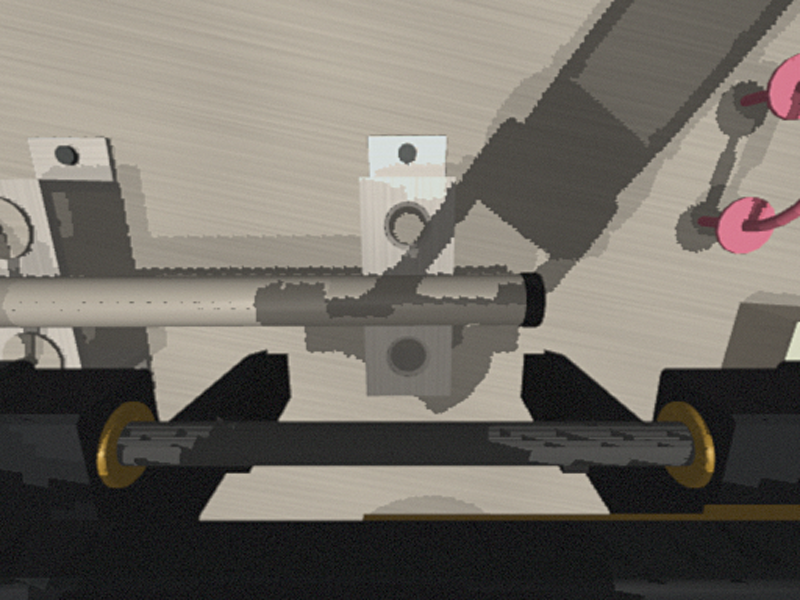

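View pics/w_bolt.png

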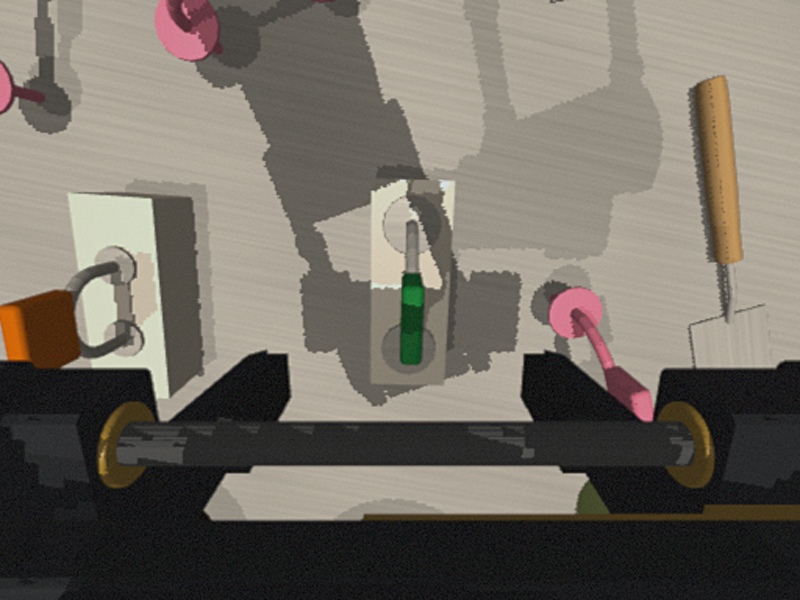

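The saddle's holes are near (408,225) and (407,355). The washers are near (411,224) and (408,346), with the green grip from (412,285) to (411,362). A pink bolt stands just right of the jaws, so I'll go in with a partly closed gripper. I'll enlarge both areas first.

Run:
```python
from h import *
o=[]
for n in('w_saddle','w_bolt'):
    im=np.load(n+'.npz')['im'][110:250,225:300]
    im=cv2.convertScaleAbs(im,alpha=1.5);im=cv2.resize(im,None,fx=4,fy=4,interpolation=cv2.INTER_CUBIC)
    for k in range(0,140,20): cv2.line(im,(0,4*k),(8,4*k),(0,0,255),1)
    o+=[im]
cv2.imwrite('pics/crop.png',np.hstack(o))
d=np.load('scene.npz');im=d['im'].astype(int);W=d['W']
b,g,r=im[...,0],im[...,1],im[...,2];m=(r>g+60)&(b>g+10)
v,u=np.where(m);k=(u>330)&(u<390)&(v>105)&(v<150);P=W[v[k],u[k]];P=P[P[:,2]>.09];print(P.min(0),P.max(0))
y=np.radians(11.3);q=P[:,:2]-[.483,.3255];print('pink jaw offset',(q@[-np.sin(y),np.cos(y)]).min(), (q@[np.cos(y),np.sin(y)]).min())
```

```text
[0.49492568 0.45575201 0.09054038] [0.5370219  0.48436772 0.13563229]
pink jaw offset 0.12368302018144642 0.03745489253671568
```

View pics/crop.png

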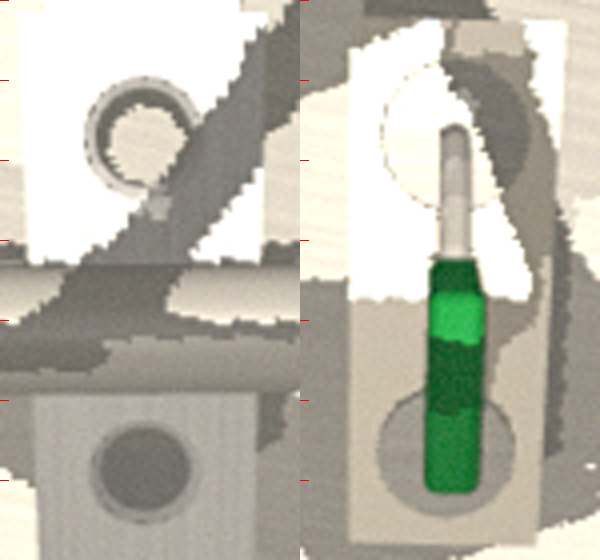

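Run:
```python
from h import *
def an(n,A,B,z):
    d=np.load(n+'.npz');f=lambda p:ray(d,225+p[0]/4-.375,110+p[1]/4-.375,z)
    a,b=f(A),f(B);print(n,a,b,'mid',(a+b)/2,'len',np.linalg.norm(a-b),'yaw',np.degrees(np.arctan2(*(a-b)[1::-1]))) 
    return d
d=an('w_saddle',(143,135),(143.5,472),.075)
W=d['W'];print('plate z',np.nanmedian(W[220:226,240:246,2]),W[125,245])
d=an('w_bolt',(156,136),(146.5,450),.058)
W=d['W'];print('washer z',W[110+100//4,225+100//4],'block',W[110+500//4,225+70//4],W[110+240//4,225+70//4])
im=d['im'].astype(int);g=(im[...,1]>im[...,2]+25)&(im[...,1]>im[...,0]+20);v,u=np.where(g);k=(u>250)&(u<280)&(v<240);P=W[v[k],u[k]];P=P[P[:,2]>.137]
r=cv2.minAreaRect(P[:,:2].astype('f4')*1000);print('grip top',len(P),P.mean(0),r)
# rail axis from saddle view
d=np.load('w_saddle.npz');W=d['W'];P=W[170:212,100:330].reshape(-1,3);P=P[(P[:,2]>.100)&(P[:,2]<.115)]
w,V=np.linalg.eigh(np.cov(P[:,:2].T));print('rail dir',np.degrees(np.arctan2(V[1,1],V[0,1])),P.mean(0),P[:,2].max())
```

```text
w_saddle [ 0.45047946 -0.20563522  0.075     ] [ 0.53893167 -0.18743807  0.075     ] mid [ 0.49470556 -0.19653664  0.075     ] len 0.09030465277179671 yaw -168.37481485843634
plate z 0.07458041347874056 [ 0.43605025 -0.22389432  0.07635335]
w_bolt [0.43828841 0.3199197  0.058     ] [0.52590043 0.33531907 0.058     ] mid [0.48209442 0.32761939 0.058     ] len 0.08895507799481821 yaw -170.0310773837471
washer z [0.43237401 0.30405846 0.05815449] block [0.54788361 0.31664303 0.05392014] [0.47138791 0.30249554 0.05431732]
grip top 685 [0.48132426 0.32690268 0.14119665] ((482.1261901855469, 327.0516662597656), (42.68008804321289, 11.031474113464355), 10.013080596923828)
rail dir 101.78254310489098 [ 0.50269856 -0.23883114  0.1046744 ] 0.10831864860456211
```

Run:
```python
from h import *
b=np.radians(10.0);s=np.radians(11.7);B=[.4820,.3272];S=[.4950,-.1964]
manip.set_gripper(.045)
manip.move_linear([*B,.2],rot=rv(b));manip.move_linear([*B,.107],rate=.1)
p=manip.state();print(p['tool_pos'],p['contact_force'])
manip.set_gripper(0,force=35);print(manip.state()['gripper_width'],manip.state()['contact_force'])
manip.move_linear([*B,.29],rate=.12);p=manip.state();print(p['contact_force'],p['gripper_width'])
manip.move_pose([*S,.29],rv(s));manip.move_linear([*S,.22],rate=.12);manip.dwell(.3)
p=manip.state();print(p['clock'],p['tool_pos'],p['contact_force'],p['gripper_width']);shot('w_over')
c=cams.capture('side');cv2.imwrite('pics/s_over.png',np.hstack([cv2.resize(c['image'][150:384,230:430],(480,562)),]))
```

```text
[0.48259627 0.32759848 0.1077979 ] [-0.26242537  0.22219738  0.30984101]
0.011664324139539167 [ 0.31673822 -0.02040915  0.63820656]
[-0.3547791   0.1323806  -2.72685091] 0.011670775535412549
14.2 [ 0.4954396  -0.19664776  0.22089733] [-0.08605785 -0.11830906 -1.88140934] 0.011523011490311022
```

View pics/s_over.png

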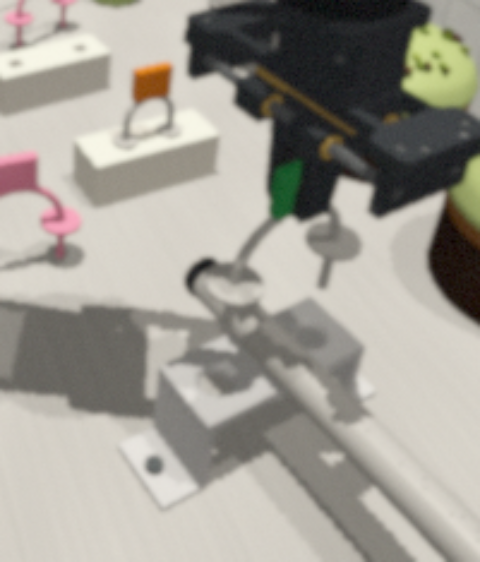

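View pics/w_over.png

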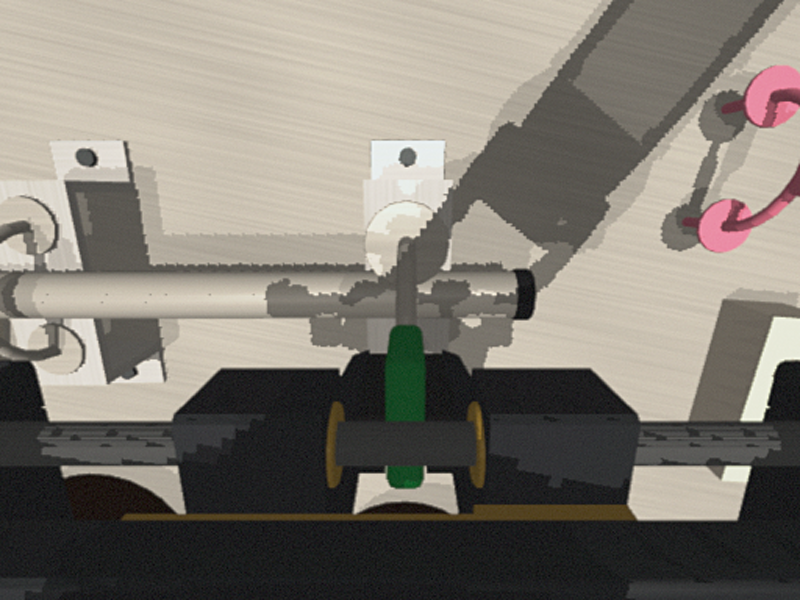

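The bolt is held over the saddle, with its front washer near (405,238) in the wrist view and lined up with the hole column. In the side view a leg looks slightly slanted, so I'll check the tilt with depth.

Run:
```python
from h import *
s=np.radians(11.7);o=np.array([.4950,-.1964]);ex=np.array([np.cos(s),np.sin(s)]);ey=np.array([-ex[1],ex[0]])
d=np.load('w_over.npz')
for n,W in(('wrist',d['W']),('side',cloud(cams.capture('side'))),('scene',cloud(cams.capture('scene')))):
    P=W.reshape(-1,3);P=P[~np.isnan(P[:,0])];q=P[:,:2]-o;L=np.c_[q@ex,q@ey,P[:,2]]
    for sg in(-1,1):
        for nm,lo,hi in(('washer',.15,.19),('leg',.118,.148)):
            k=(abs(L[:,0]-sg*.045)<.028)&(abs(L[:,1])<.028)&(L[:,2]>lo)&(L[:,2]<hi);A=L[k]
            if len(A)>4: print(n,sg,nm,len(A),np.median(A,0).round(4),A.min(0).round(3),A.max(0).round(3))
```

```text
wrist -1 washer 2037 [-0.0464 -0.0009  0.1725] [-0.064 -0.02   0.17 ] [-0.025  0.019  0.19 ]
side -1 washer 373 [-0.0465 -0.0046  0.1714] [-0.064 -0.021  0.151] [-0.022  0.018  0.19 ]
side -1 leg 48 [-0.0465 -0.0039  0.1361] [-0.048 -0.006  0.124] [-0.042  0.001  0.147]
side 1 washer 321 [ 0.0423 -0.0046  0.1713] [ 0.026 -0.021  0.15 ] [0.065 0.018 0.19 ]
side 1 leg 48 [ 0.0435 -0.0036  0.136 ] [ 0.041 -0.006  0.124] [0.048 0.002 0.148]
scene 1 washer 460 [ 0.0488 -0.0035  0.173 ] [ 0.027 -0.021  0.169] [0.066 0.019 0.19 ]
```

Upright, level and centred to within about 2 mm. I'll lower it, watching the force.

Run:
```python
from h import *
S=[.4947,-.1964];f0=manip.state()['contact_force']
for z in [.18,.16,.148,.14,.134,.131,.1295,.128,.127,.126,.125,.124]:
    manip.move_linear([*S,z],rate=.06);p=manip.state();f=p['contact_force']-f0
    print(z,p['tool_pos'].round(4),f.round(1),p['moment'].round(2))
    if abs(f).max()>6: break
print(p['clock'],p['gripper_width'])
shot('w_home')
c=cams.capture('side');cv2.imwrite('pics/s_home.png',cv2.resize(c['image'][150:384,230:430],(480,562)))
```

```text
0.18 [ 0.4949 -0.1965  0.1801] [ 0.3 -0.1  0.3] [ 0.07 -0.09 -0.01]
0.16 [ 0.4943 -0.1962  0.1593] [ 0.9  0.3 -0. ] [ 0.09 -0.09 -0.03]
0.148 [ 0.4942 -0.1962  0.1473] [-1.5  0.8  0. ] [ 0.07 -0.23 -0.02]
0.14 [ 0.4943 -0.1962  0.1394] [ 0.5  0.3 -1. ] [ 0.11 -0.1   0.01]
0.134 [ 0.4943 -0.1962  0.1335] [1.  0.1 0.2] [ 0.03 -0.1   0.01]
0.131 [ 0.4946 -0.1963  0.1308] [-0.4  0.4 -0.1] [ 0.04 -0.09 -0.03]
0.1295 [ 0.4947 -0.1964  0.1295] [ 0.7 -1.4 -0.4] [ 0.05 -0.09 -0.03]
0.128 [ 0.4946 -0.1964  0.1279] [-0.   0.  -0.2] [ 0.09 -0.15  0.03]
0.127 [ 0.4949 -0.1965  0.1271] [ 0.  -0.8 -0. ] [ 0.07 -0.23 -0.05]
0.126 [ 0.4949 -0.1964  0.1271] [-3.3  1.1  7. ] [ 0.3   0.29 -0.04]
17.8333 0.012093942258661002
```

View pics/s_home.png

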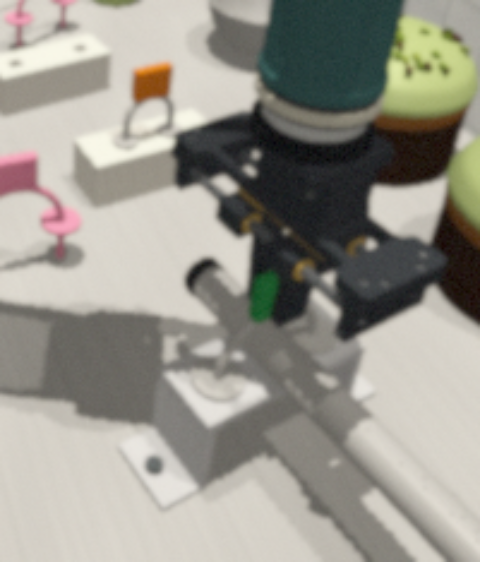

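The washers met the plate at the expected height, and the washer is flat on the saddle at (215,380). I'll release, back away straight up and check.

Run:
```python
from h import *
manip.set_gripper(.05);manip.move_linear([.4947,-.1964,.24],rate=.12);manip.dwell(.3);shot('w_fin')
s=np.radians(11.7);o=np.array([.4950,-.1964]);ex=np.array([np.cos(s),np.sin(s)]);ey=np.array([-ex[1],ex[0]])
d=np.load('w_fin.npz')
for n,W in(('wrist',d['W']),('side',cloud(cams.capture('side')))):
    P=W.reshape(-1,3);P=P[~np.isnan(P[:,0])];q=P[:,:2]-o;L=np.c_[q@ex,q@ey,P[:,2]]
    for sg in(-1,1):
        k=(np.hypot(L[:,0]-sg*.045,L[:,1])<.018)&(L[:,2]>.05)&(L[:,2]<.09);A=L[k];print(n,sg,len(A),np.median(A,0).round(4) if len(A) else '')
    k=(abs(L[:,0])<.03)&(abs(L[:,1])<.012)&(L[:,2]>.145)&(L[:,2]<.175);A=L[k];print('grip',len(A),np.median(A,0).round(4),A[:,2].max())
print(manip.state()['clock'],manip.state()['contact_force'])
```

```text
wrist -1 683 [-0.0478  0.0002  0.0786]
wrist 1 354 [0.0482 0.0014 0.0786]
grip 690 [-0.0021 -0.0006  0.1612] 0.1634023005814867
side -1 250 [-0.0468 -0.0024  0.078 ]
side 1 191 [ 0.0427 -0.003   0.0778]
grip 261 [-0.0036 -0.0057  0.1579] 0.16290733144988018
20.1417 [-0.14638206  0.23057775 -0.56179122]
```

View pics/w_fin.png

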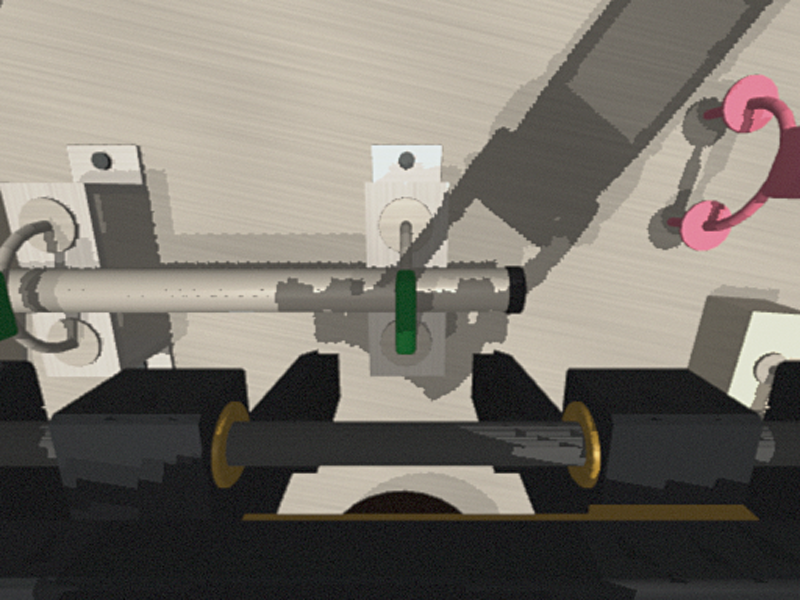

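The picture shows the green U-bolt across the rail, with washers flat at (405,222) and (405,342), and the gripper clear of it.

```bash
python3 -c "
from h import *
order.close_job();print(manip.state()['clock'])"
```

```text
the job is handed in; nothing more can be done
the job is handed in; nothing more can be done
```

The wide green U-bolt is over the rail at the free saddle with both legs through the holes, and I handed the job in at about 20 s of robot time. I gripped it from above, lowered it until the washers met the plate (about 7 N), let go and backed straight up.

- **Seating:** both washer tops measured about 78.5 mm above the table in the wrist view and about 78 mm in the side view. That is the 75 mm plate plus a washer.
- **Height and upright:** the grip's top measured 163 mm, against 162 mm expected, and the bolt stands upright.
- **Disagreement:** the wrist and side views differ by 2 to 6 mm on horizontal position. Some of that is calibration, and some is that each view sees only part of the bolt. The holes leave about 8 mm of play around each leg.
- **Other items:** I did not touch the narrow orange U-bolt or the pink ones. The gripper was open and about 11 cm above its release height when I handed in. No check failed.

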